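Make up a sampling kit and a staining kit

TASK

Make up the two kits from the row of stock. In the blue tray stand the blue-capped tube in the round pocket and the brown dropper bottle in the square pocket, and lay the roll of green tape flat in the wide bay; in the yellow tray stand the orange-capped tube in the round pocket and the violet bottle with the black cap in the square pocket. The roll of white tape belongs to neither kit: leave it where it lies.

Things in the scene. Friction and masses are not known exactly. Their poses are not given: they have to be found in the camera images.
- tray_blue: Blue plastic kit tray, fixed, 150 x 136 mm (x, y). Origin: centre of its underside; at yaw 0 (yaw within 0.25 rad) x points away from the robot, y left. Floor 4 mm thick. Far side, walls to z = 19 mm: round pocket, diameter 52, at (40, 33) mm; square pocket, 62 x 62 inside, dark liner, at (40, -33) mm. Near side: wide bay, 76 x 128 inside (x, y), centre (-33, 0) mm, outer walls 13 mm high.
- tray_yellow: Yellow plastic kit tray, fixed, 70 x 136 mm (x, y). Origin: centre of its underside; at yaw 0 (yaw within 0.25 rad) x points away from the robot, y left. Floor 4 mm thick. Two pockets, walls to z = 19 mm: round, diameter 52, at (0, 33) mm; square, 62 x 62 inside, dark liner, at (0, -33) mm. The trays swap places from start to start.
- tube_blue: Clear screw-cap tube with blue cap, 34 mm in diameter, 112 mm tall, about 45 g. Loose, upright in the stock row behind the trays. Origin at the centre of its underside, z up along its axis.
- tube_orange: Clear screw-cap tube with orange cap, 34 mm in diameter, 112 mm tall, about 70 g. Loose, upright in the stock row behind the trays. Origin at the centre of its underside, z up along its axis.
- dropper: Brown dropper bottle with a black rubber teat, 33 mm in diameter up to 70 mm, 102 mm tall, about 70 g; grip the body, 20 to 60 mm above its foot. Loose, upright in the stock row behind the trays. Origin at the centre of its underside, z up along its axis.
- bottle_violet: Small round bottle with violet contents and a black cap, 36 mm in diameter, 74 mm tall, about 165 g; grip the body, 20 to 50 mm above its foot. Loose, upright in the stock row behind the trays. Origin at the centre of its underside, z up along its axis.
- tape_green: Roll of green label tape lying flat, 64 mm in diameter, 19 mm high, about 60 g; grip it across its outside. Loose, in the row of stock. Origin at the centre of its underside, z up.
- tape_white: Roll of white label tape lying flat, 70 mm in diameter, 12 mm high, about 60 g; belongs to neither kit. Loose, in the stock row. Origin at the centre of its underside, z up. The six stock things stand about 84 mm apart in a row along y, in changing order, with free space in front of and behind each.

How it is judged:
At the end, for the whole second after the job is handed in: Each thing rests on the floor of its pocket or bay (under 9 mm), upright or flat within 0.12 rad, from its centre within 12 mm (tubes), 16 mm (dropper), 15 mm (violet), 12 mm in x and 36 mm in y (tape); all released and at rest; the white tape within 30 mm of its start (x of tube_blue in the frame of tray_blue between 0.028 and 0.052 m and y of tube_blue in the frame of tray_blue between 0.021 and 0.045 m and z of tube_blue in the frame of tray_blue between 0 and 0.009 m and angle between each of tube_blue, dropper, tape_green, tube_orange, bottle_violet's own z axis and vertical below 0.12 rad and linear speed of each of tube_blue, dropper, tape_green, tube_orange, bottle_violet below 0.02 m/s and contact force between each of tube_blue, dropper, tape_green, tube_orange, bottle_violet and the fingers below 0.1 N and x of dropper in the frame of tray_blue between 0.024 and 0.056 m and y of dropper in the frame of tray_blue between -0.049 and -0.017 m and z of dropper in the frame of tray_blue between 0 and 0.009 m and x of tape_green in the frame of tray_blue between -0.045 and -0.021 m and y of tape_green in the frame of tray_blue between -0.036 and 0.036 m and z of tape_green in the frame of tray_blue between 0 and 0.009 m and x of tube_orange in the frame of tray_yellow between -0.012 and 0.012 m and y of tube_orange in the frame of tray_yellow between 0.021 and 0.045 m and z of tube_orange in the frame of tray_yellow between 0 and 0.009 m and x of bottle_violet in the frame of tray_yellow between -0.015 and 0.015 m and y of bottle_violet in the frame of tray_yellow between -0.048 and -0.018 m and z of bottle_violet in the frame of tray_yellow between 0 and 0.009 m and distance of tape_white from where it was at the start of the episode below 0.03 m); the robot touches nothing.
It fails at once if the roll of white tape is pushed or carried off (distance of tape_white from where it was at the start of the episode above 0.04 m).
It also fails if it takes over 120 s, if anything falls off the work surface, if the arm or the gripper's body presses on something with over 40 N, if the wrist force passes 120 N, or if a joint passes its speed limit or range.

ROBOT

A 7-joint arm with a two-finger parallel gripper is mounted at the origin on a cart in front of the work surface, level with it; the furniture and walls round the work are solid. World frame = base frame: x ahead of the robot, y to its left, z up, the work surface at z = 0. Lengths are in m, angles in rad, forces in N, time in s.
With the tool pointing down it reaches from about 0.4 to 0.85 m from the base axis. Payload 10.4 kg.
Tool frame: the origin (TCP) lies at the centre of the arm's flange, where the gripper is bolted on; the fingertips stand 182 mm ahead of it and the grasp point (between the pads) lies r.grasp_offset ahead of it (r.grasp_offset is the distance from the TCP to the grasp point, in m); z points along the fingers, y is the line along which they close (so a half turn about z gives the same grasp; the last joint's range is limited). The gripper opens to 87 mm and grips with 3 to 60 N. Pads are 19 mm wide; open, the fingers measure 117 mm over their backs; the gripper's body (75 mm by 190 mm) begins 51 mm behind the grasp point.
Start: joints at [-1.332, 0.332, -0.065, 1.46, 0.022, 1.35, -0.088], TCP at [0.162, 0.604, 0.405] pointing down, gripper open.
Joint ranges: [-2.6, 2.6], [-0.5, 2.12], [-1.47, 1.34], [0.16, 2.42], [-1.27, 4.41], [0.06, 2.06], [-2.6, 2.6]. Speed limits (rad/s): [2.22, 2.22, 2.79, 2.79, 3.14, 3.14, 3.14].

INTERFACE

Orientations are given as a unit quaternion [x, y, z, w].
In Python, from bench import status, vision, job, spotter, r gives the robot as it stands. The module is installed in compiled form; this text tells all that it offers.
- The arm moves only by the tool play_rows, never from a script. Its argument "series" is a list of rows, each a list of 6 numbers: the shift along the tool's x, y, z each as a share of 150 mm, from -1 to 1, then the turn, a rotation vector about the tool's x, y, z each as a share of 30 degrees, from -1 to 1. In form: [[x, y, z, ax, ay, az], ...]. A call has 1 to 5 rows; each row is the pose to reach, as a shift and turn from the pose commanded when the call began, along the tool's axes at that moment; what a row does not reach only later rows make up. A row lasts 1/10 s, in which the tool goes at most 50 mm and 8.59 degrees, less where a joint would pass 70% of its speed; a pose out of reach is approached as far as the arm can. A call with a number of a shift or a turn outside -1 to 1 is refused whole. A call with a gripper value outside its range is refused whole. "fingers" is the opening, from -1 (shut) to 1 (fully open), set as the call begins (left out, the last holds). The fingers move at their own pace and stop on an object; "squeeze" is the grip in N (left out, the last holds). Time passes only in rows, so rows that repeat a pose let the fingers close. It gives the time, the measured TCP pose, the force, the opening and the grip force at its end, in the units of the state.
- status.read_state(): the state, without advancing time (a new reading comes with each control period).
- vision.camera(name): name is "side" or "top"; returns the picture (400x640x3 uint8, blue, green, red); there is no depth.
- vision.calibration(name): a dict with "fx", "fy", "cx", "cy" (pixels), "D" ([k1, k2, p1, p2, k3] as OpenCV has them; the pictures are not rectified), "rvec" (rotation vector, rad) and "tvec" (3), from world to camera coordinates, as OpenCV has them. Camera axes: x right, y down, z forward; pixel columns grow to the right and rows downward; lengths in m; the calibration is good to about 2 mm. A picture is of the moment at which its call begins. calibration takes no time and is no camera call.
- job.close_job(): hands the job in; it is judged then, once.
Trained networks look in the newest picture that a camera, given by its name, has taken for a name from the list of things; names that differ only in an ending like _2 or _b are one class to them, and where a whole thing is asked for, a point or a joint stands for the part that bears it (a point fixed in the world has none). Each returns a list of dicts, best first, with "conf" (0 to 1); they miss things now and then, are a little off and sometimes report something else, mostly with a low value. They report only what shows in the picture. A call takes as long as a camera call.
- spotter.boxes_of(camera, name): "point" ([x, y, z] in m, in world coordinates, good to about 4 mm: the middle of the surface that is visible of it).
- spotter.regions_of(camera, name): "pixels" (400x640 bool, what is visible of it).
The state is a dict: "time": time; "joint_positions": joint angles; "joint_vel": joint speeds; "joint_torque": joint torques, N m; "ee_pos": TCP position; "eef_rot": TCP orientation; "ft_force": force on the tool from outside, world axes, zero at the start; "torque": the same for the moment, N m; "width": finger opening in m; "grip_force": force on a finger pad.
Only numpy, scipy, OpenCV 4.12 (cv2) and the standard library are available. Lean on these libraries where they do the work, as an engineer would, in place of code of your own. Each camera call takes 0.05 s, during which the arm holds its last target. There are 200 camera calls.

## Working session

There is one attempt and no reset: what is moved stays moved. The work goes in short steps, Python scripts to look and compute and a tool call to move; the robot and the scene stay as the last step left them, time stands still between calls to the robot, and variables do not carry over. Pictures are saved under pics/ and viewed, at most 14 in all, crops included, and the job is handed in when it is done.

Besides the shell and the picture viewer there is one more tool, called after "Request:" as name(argument=value, ...), one argument or row to a line, values as JSON. play_rows: Moves the arm, as the interface text tells. Shift numbers are shares of 150 mm and turn numbers shares of 30 degrees, none past 1 either way. Its arguments: {"type":"object","properties":{"series":{"type":"array","items":{"type":"array","items":{"type":"number"}}},"fingers":{"type":"number"},"squeeze":{"type":"number"}},"required":["series"]}

```bash
mkdir -p pics; cat > h.py <<'E'
import numpy as np, cv2
from scipy.spatial.transform import Rotation as R
from bench import status, vision, job, spotter, r
def proj(cam,P):
    c=vision.calibration(cam);K=np.array([[c['fx'],0,c['cx']],[0,c['fy'],c['cy']],[0,0,1.]])
    return cv2.projectPoints(np.array(P,float).reshape(-1,1,3),np.array(c['rvec'],float),np.array(c['tvec'],float),K,np.array(c['D'],float))[0].reshape(-1,2)
def ray(cam,uv,z):
    c=vision.calibration(cam);K=np.array([[c['fx'],0,c['cx']],[0,c['fy'],c['cy']],[0,0,1.]])
    n=cv2.undistortPoints(np.array(uv,float).reshape(-1,1,2),K,np.array(c['D'],float)).reshape(-1,2)
    Rm=cv2.Rodrigues(np.array(c['rvec'],float))[0];t=np.array(c['tvec'],float).ravel()
    o=-Rm.T@t;d=np.c_[n,np.ones(len(n))]@Rm
    return o+d*((z-o[2])/d[:,2])[:,None]
E
python3 - <<'E'
from h import *
for c in('top','side'):
    cv2.imwrite(f'pics/{c}0.png',vision.camera(c))
    k=vision.calibration(c);Rm=cv2.Rodrigues(np.array(k['rvec'],float))[0];print(c,-Rm.T@np.array(k['tvec'],float).ravel(),k['fx'])
    for n in 'tray_blue tray_yellow tube_blue tube_orange dropper bottle_violet tape_green tape_white'.split():
        print(n,[(np.round(d['point'],3).tolist(),round(d['conf'],2)) for d in spotter.boxes_of(c,n)[:2]])
s=status.read_state();print(s,r.grasp_offset,R.from_quat(s['eef_rot']).as_matrix())
E
```

```text
top [0.40670336 0.05176119 0.8945951 ] 368.4089086713777
tray_blue [([0.45, -0.105, 0.003], 0.85)]
tray_yellow [([0.474, 0.1, 0.009], 0.97), ([0.642, -0.049, 0.059], 0.47)]
tube_blue [([0.646, -0.126, 0.107], 0.92)]
tube_orange [([0.624, 0.274, 0.108], 0.74)]
dropper [([0.641, -0.047, 0.059], 0.68)]
bottle_violet [([0.63, 0.032, 0.055], 0.68)]
tape_green [([0.655, 0.209, 0.022], 0.86)]
tape_white []
side [0.30012814 0.73241079 0.49022592] 396.06597540523893
tray_blue []
tray_yellow [([0.475, 0.11, 0.004], 0.87), ([0.643, -0.042, 0.048], 0.56)]
tube_blue [([0.648, -0.117, 0.065], 0.97)]
tube_orange [([0.627, 0.296, 0.073], 0.84)]
dropper [([0.642, -0.045, 0.045], 0.59)]
bottle_violet [([0.641, 0.048, 0.042], 0.64)]
tape_green [([0.638, 0.209, 0.019], 0.75)]
tape_white []
{'time': 0.9, 'joint_positions': array([-1.33158228,  0.33221524, -0.06469226,  1.46007639,  0.02156075,
        1.34991726, -0.08848093]), 'joint_vel': array([-0.0002718 ,  0.00160292, -0.00018868,  0.00021766,  0.00094063,
       -0.00073679, -0.00049814]), 'joint_torque': array([ 6.30146133e-04, -6.23038745e+01,  2.49452738e-02, -3.90122259e+01,
       -6.10325066e-02,  3.18197545e-02,  2.38687448e-05]), 'ee_pos': array([0.16175706, 0.60371669, 0.40477725]), 'eef_rot': array([ 1.30530535e-01,  9.91444289e-01,  4.03529210e-05, -2.24176959e-05]), 'ft_force': array([ 0.68066749, -0.30548432,  0.88496306]), 'torque': array([ 0.0239323 , -0.02105949,  0.01609064]), 'grip_force': 0.0, 'width': 0.0867344079241505} 0.1635 [[-9.65923558e-01  2.58827509e-01 -3.39172164e-05]
 [ 2.58827506e-01  9.65923555e-01  8.58677339e-05]
 [ 5.49863699e-05  7.41629585e-05 -9.99999996e-01]]
```

View pics/top0.png

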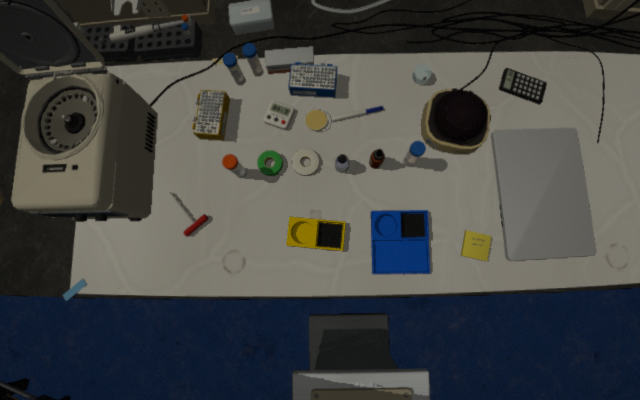

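View pics/side0.png

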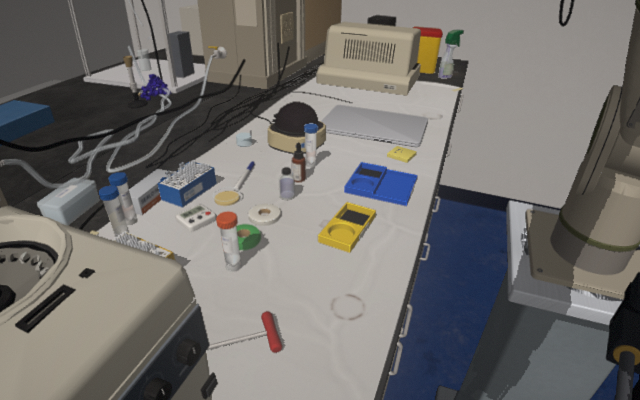

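```bash
cat > fit.py <<'E'
from h import *
from scipy.optimize import minimize
S=4
def cyl(rd,z0,z1):
    a=np.linspace(0,2*np.pi,40,endpoint=False)
    return np.vstack([np.c_[rd*np.cos(a),rd*np.sin(a),0*a+z] for z in(z0,z1)])
def box(x0,x1,z1,y=.068):
    return np.array([[a,b,c] for a in(x0,x1) for b in(-y,y) for c in(0,z1)])
M={'tube_blue':[cyl(.017,0,.112)],'tube_orange':[cyl(.017,0,.112)],'dropper':[cyl(.0165,0,.07),cyl(.008,.07,.102)],
'bottle_violet':[cyl(.018,0,.052),cyl(.012,.05,.074)],'tape_green':[cyl(.032,0,.019)],'tape_white':[cyl(.035,0,.012)],
'tray_blue':[box(0,.075,.019),box(-.075,0,.013)],'tray_yellow':[box(-.035,.035,.019)]}
def render(cam,parts,p):
    m=np.zeros((400*S,640*S),np.uint8);c,s=np.cos(p[2]),np.sin(p[2])
    for P in parts:
        Q=np.c_[c*P[:,0]-s*P[:,1]+p[0],s*P[:,0]+c*P[:,1]+p[1],P[:,2]]
        q=cv2.convexHull(((proj(cam,Q)+.5)*S*16).round().astype(np.int32))
        cv2.fillConvexPoly(m,q,1,shift=4)
    return m>0
def fit(name,masks,p0,yaw=False):
    big={c:np.kron(cv2.morphologyEx(cv2.morphologyEx(m.astype(np.uint8),cv2.MORPH_CLOSE,np.ones((15,15))) if 't' in name[:1] and name[:2]!='tu' else m.astype(np.uint8),cv2.MORPH_OPEN,np.ones((2,2))),np.ones((S,S),np.uint8))>0 for c,m in masks.items()}
    def f(v):
        p=[v[0],v[1],v[2]/3 if yaw else 0];t=0
        for c,b in big.items():
            q=render(c,M[name],p);t+=1-(q&b).sum()/max(1,(q|b).sum())
        return t/len(big)
    x=np.array([p0[0],p0[1],0.])if yaw else np.array(p0[:2],float)
    n=len(x);best=None
    for sc in(.03,.01):
        o=minimize(f,x,method='Nelder-Mead',options=dict(initial_simplex=np.vstack([x]+[x+sc*(5 if i==2 else 1)*np.eye(n)[i] for i in range(n)]),xatol=2e-4,fatol=1e-4));x=o.x
    if yaw:x[2]/=3
    return x,o.fun
E
python3 - <<'E'
from fit import *
P={'tray_blue':(.45,-.105),'tray_yellow':(.474,.1),'tube_blue':(.646,-.12),'tube_orange':(.625,.29),'dropper':(.641,-.045),'bottle_violet':(.64,.04),'tape_green':(.65,.209),'tape_white':(.65,.125)}
im={c:vision.camera(c) for c in('top','side')}
for n,p in P.items():
    ms={}
    for c in im:
        d=spotter.regions_of(c,n)
        if d: ms[c]=d[0]['pixels']
    if n=='tray_blue' or n=='tray_yellow':
        h=cv2.cvtColor(im['top'],cv2.COLOR_BGR2HSV)
        m=cv2.inRange(h,(105,150,60),(125,255,255)) if n=='tray_blue' else cv2.inRange(h,(20,150,80),(32,255,255))
        k=np.zeros_like(m);k[200:285,275:440]=1; ms={'top':(m>0)&(k>0)}
    for cs in [['top'],['side'],['top','side']]:
        if all(c in ms for c in cs):
            x,e=fit(n,{c:ms[c] for c in cs},p,'tray' in n);print(n,cs,x.round(4),round(e,3),[int(ms[c].sum()) for c in cs])
print('white',ray('top',[[306,162.5]],.012))
a=cv2.resize(im['top'][120:290,215:445],None,fx=3.4,fy=3.4,interpolation=cv2.INTER_CUBIC);cv2.imwrite('pics/crop.png',a)
E
```

```text
tray_blue ['top'] [ 0.45   -0.105   0.0005] 0.2 [2965]
tray_yellow ['top'] [ 0.4727  0.0956 -0.1107] 0.373 [1011]
tube_blue ['top'] [ 0.6508 -0.1377] 0.148 [358]
tube_blue ['side'] [ 0.6507 -0.1343] 0.076 [579]
tube_blue ['top', 'side'] [ 0.6518 -0.1383] 0.123 [358, 579]
tube_orange ['top'] [0.6306 0.2807] 0.224 [317]
tube_orange ['side'] [0.6299 0.2864] 0.119 [1110]
tube_orange ['top', 'side'] [0.6308 0.2857] 0.177 [317, 1110]
dropper ['top'] [ 0.6454 -0.0537] 0.186 [225]
dropper ['side'] [ 0.6486 -0.0509] 0.216 [388]
dropper ['top', 'side'] [ 0.6495 -0.0546] 0.214 [225, 388]
bottle_violet ['top'] [0.6409 0.0292] 0.154 [218]
bottle_violet ['side'] [0.6407 0.0331] 0.177 [416]
bottle_violet ['top', 'side'] [0.6422 0.0291] 0.176 [218, 416]
tape_green ['top'] [0.6509 0.2084] 0.119 [443]
tape_green ['side'] [0.6481 0.2058] 0.463 [416]
tape_green ['top', 'side'] [0.6516 0.2081] 0.292 [443, 416]
tape_white ['top'] [0.6511 0.1185] 0.085 [528]
tape_white ['side'] [0.65   0.1254] 0.09 [596]
tape_white ['top', 'side'] [0.6511 0.1214] 0.128 [528, 596]
white [[0.6504803  0.11919634 0.012     ]]
```

View pics/crop.png

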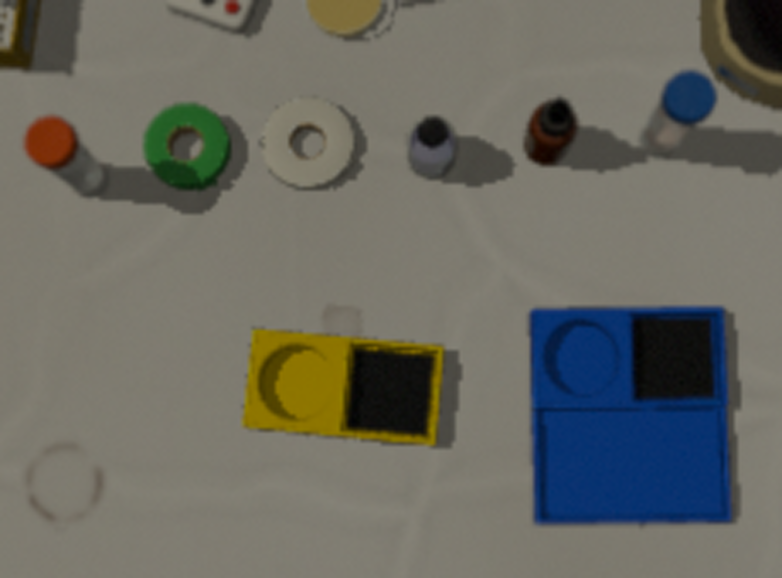

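```bash
cat > go.py <<'E'
import sys
from h import *
# go.py x y zgrasp yawdeg n : TCP calls to bring the grasp point there (yaw 0: tool y=world x)
def plan(x,y,z,yaw=0,n=None):
    s=status.read_state();Q=R.from_quat(s['eef_rot'])
    T=R.from_euler('z',yaw,degrees=True)*R.from_matrix(np.array([[0,1,0],[1,0,0],[0,0,-1.]]))
    w=(T*Q.inv()).as_rotvec();D=np.array([x,y,z+r.grasp_offset])-s['ee_pos']
    n=n or 1
    for i in range(n):
        A=R.from_rotvec(w*i/n)*Q
        print((A.inv().apply(D/n)/.15).round(4),(A.inv().apply(w/n)/np.radians(30)).round(4))
    print('q',s['joint_positions'].round(3),'t',round(s['time'],2))
if __name__=='__main__':
    a=[float(v) for v in sys.argv[1:]];plan(*a[:4],n=int(a[4]) if len(a)>4 else 1)
E
python3 - <<'E'
from fit import *
im=vision.camera('top');h=cv2.cvtColor(im,cv2.COLOR_BGR2HSV)
for n,p,lo,hi,x0,x1 in[('tray_blue',(.44,-.11),(100,120,40),(125,255,255),355,445),('tray_yellow',(.474,.1),(20,120,50),(32,255,255),270,365)]:
    m=cv2.inRange(h,lo,hi);k=np.zeros_like(m);k[200:285,x0:x1]=m[200:285,x0:x1]
    k=cv2.morphologyEx(k,cv2.MORPH_OPEN,np.ones((3,3)))
    c=max(cv2.findContours(k,0,1)[0],key=cv2.contourArea);f=np.zeros_like(k);cv2.fillConvexPoly(f,cv2.convexHull(c),1)
    print(n,fit(n,{'top':f},p,True),cv2.minAreaRect(c))
    B=np.array(cv2.boxPoints(cv2.minAreaRect(c)));print(ray('top',B,.016).round(4).tolist())
    hh=h[...,2][200:285,x0:x1]<35
    k[:]=0;k[200:285,x0:x1]=hh;k=cv2.morphologyEx(k,cv2.MORPH_OPEN,np.ones((5,5)))
    c=max(cv2.findContours(k,0,1)[0],key=cv2.contourArea);rr=cv2.minAreaRect(c);print('liner',rr,ray('top',[rr[0]],.008))
from go import plan
plan(.55,.21,.20,0,5)
E
```

```text
tray_blue (array([ 0.44925411, -0.10482748, -0.01932363]), np.float64(0.017136928071760926)) ((399.8512268066406, 241.8460235595703), (63.13603210449219, 57.3748664855957), 88.49256896972656)
[[0.5252, -0.0347, 0.016], [0.5258, -0.1727, 0.016], [0.3765, -0.1679, 0.016], [0.376, -0.0333, 0.016]]
liner ((412.0, 225.0), (22.0, 22.0), 90.0) [[ 0.49016457 -0.13452192  0.008     ]]
tray_yellow (array([ 0.47242121,  0.09523998, -0.10884504]), np.float64(0.03232659420033279)) ((315.6024475097656, 233.3729705810547), (57.399662017822266, 29.60518455505371), 5.19442892074585)
[[0.4466, 0.1693, 0.016], [0.5173, 0.1627, 0.016], [0.5019, 0.0254, 0.016], [0.432, 0.0336, 0.016]]
liner ((328.5, 235.0), (22.0, 23.0), 90.0) [[0.47035663 0.06692502 0.008     ]]
[-0.6359 -0.3731  0.055 ] [ 0.  -0.   0.5]
[-0.7108 -0.1958  0.055 ] [ 0.  -0.   0.5]
[-0.7373 -0.0052  0.055 ] [ 0.  -0.   0.5]
[-0.7135  0.1858  0.055 ] [ 0.  -0.   0.5]
[-0.6411  0.3642  0.055 ] [ 0.  -0.   0.5]
q [-1.332  0.332 -0.065  1.46   0.022  1.35  -0.089] t 1.85
```

Request:
play_rows(
  series=[
    [-0.636, -0.373, 0.05, 0, 0, 0.5],
    [-0.636, -0.373, 0.05, 0, 0, 0.5],
    [-0.636, -0.373, 0.05, 0, 0, 0.5],
    [-0.636, -0.373, 0.05, 0, 0, 0.5],
  ],
  fingers=1,
  squeeze=20,
)

```text
time: 2.25
ee_pos: [0.2414, 0.5236, 0.3976]
eef_rot: [0.26, 0.965, 0.0, 0.0]
ft_force: [0.0, 1.3, 0.2]
width: 0.0872
grip_force: 0.0
```

Request:
play_rows(
  series=[
    [-0.711, -0.196, 0.05, 0, 0, 0.5],
    [-0.711, -0.196, 0.05, 0, 0, 0.5],
    [-0.711, -0.196, 0.05, 0, 0, 0.5],
    [-0.711, -0.196, 0.05, 0, 0, 0.5],
  ],
)

```text
time: 2.65
ee_pos: [0.3176, 0.446, 0.3899]
eef_rot: [0.383, 0.924, 0.0, 0.0]
ft_force: [-0.9, 0.5, 0.2]
width: 0.0868
grip_force: 0.0
```

Request:
play_rows(
  series=[
    [-0.737, -0.005, 0.05, 0, 0, 0.5],
    [-0.737, -0.005, 0.05, 0, 0, 0.5],
    [-0.737, -0.005, 0.05, 0, 0, 0.5],
    [-0.737, -0.005, 0.05, 0, 0, 0.5],
  ],
)

```text
time: 3.05
ee_pos: [0.3947, 0.3682, 0.3823]
eef_rot: [0.499, 0.866, 0.0, -0.0]
ft_force: [-0.5, 0.5, 0.3]
width: 0.087
grip_force: 0.0
```

Request:
play_rows(
  series=[
    [-0.714, 0.186, 0.05, 0, 0, 0.5],
    [-0.714, 0.186, 0.05, 0, 0, 0.5],
    [-0.714, 0.186, 0.05, 0, 0, 0.5],
    [-0.714, 0.186, 0.05, 0, 0, 0.5],
  ],
)

```text
time: 3.45
ee_pos: [0.4722, 0.29, 0.3746]
eef_rot: [0.608, 0.794, -0.0, -0.0]
ft_force: [-0.4, 0.0, -0.8]
width: 0.0872
grip_force: 0.0
```

Request:
play_rows(
  series=[
    [-0.641, 0.364, 0.05, 0, 0, 0.5],
    [-0.641, 0.364, 0.05, 0, 0, 0.5],
    [-0.641, 0.364, 0.05, 0, 0, 0.5],
    [-0.641, 0.364, 0.05, 0, 0, 0.5],
  ],
)

```text
time: 3.85
ee_pos: [0.5499, 0.2116, 0.3669]
eef_rot: [0.706, 0.708, -0.0, -0.0]
ft_force: [-0.9, 1.2, -0.2]
width: 0.0869
grip_force: 0.0
```

```bash
python3 go.py .651 .208 .2 0 1; python3 go.py .651 .208 .022 0 1
```

```text
[-0.026   0.6741  0.0221] [-0.0013 -0.0006  0.0051]
q [-0.781  0.284  0.406  1.632 -0.118  1.25  -0.35 ] t 3.85
[-0.0264  0.6749  1.2087] [-0.0013 -0.0006  0.0051]
q [-0.781  0.284  0.406  1.632 -0.118  1.25  -0.35 ] t 3.85
```

Request:
play_rows(
  series=[
    [-0.025, 0.675, 0, 0, 0, 0.005],
    [-0.025, 0.675, 0, 0, 0, 0.005],
    [-0.025, 0.675, 0.3, 0, 0, 0.005],
    [-0.025, 0.675, 0.6, 0, 0, 0.005],
    [-0.025, 0.675, 0.9, 0, 0, 0.005],
  ],
)

```text
time: 4.35
ee_pos: [0.6497, 0.2112, 0.2303]
eef_rot: [0.706, 0.709, 0.001, -0.002]
ft_force: [-0.0, 1.0, 0.4]
width: 0.0869
grip_force: 0.0
```

```bash
python3 go.py .651 .208 .022 0 1
```

```text
[-0.0226  0.0091  0.2987] [-0.0023 -0.0059  0.0076]
q [-0.652  0.616  0.384  1.49  -0.252  1.084 -0.21 ] t 4.35
```

Request:
play_rows(
  series=[
    [-0.02, 0.01, 0.1, 0, 0, 0.005],
    [-0.02, 0.01, 0.2, 0, 0, 0.005],
    [-0.02, 0.01, 0.3, 0, 0, 0.005],
    [-0.02, 0.01, 0.3, 0, 0, 0.005],
  ],
)

```text
time: 4.75
ee_pos: [0.6524, 0.204, 0.1865]
eef_rot: [0.709, 0.706, -0.0, -0.0]
ft_force: [-0.4, -0.0, 0.5]
width: 0.087
grip_force: 0.0
```

Request:
play_rows(
  series=[
    [0, 0, 0, 0, 0, 0],
    [0, 0, 0, 0, 0, 0],
    [0, 0, 0, 0, 0, 0],
    [0, 0, 0, 0, 0, 0],
    [0, 0, 0, 0, 0, 0],
  ],
  fingers=-1,
)

```text
time: 5.25
ee_pos: [0.653, 0.2033, 0.1878]
eef_rot: [0.709, 0.705, 0.0, 0.0]
ft_force: [-0.5, -0.7, 2.2]
width: 0.0595
grip_force: 20.0
```

Request:
play_rows(
  series=[
    [0, 0, 0, 0, 0, 0],
    [0, 0, 0, 0, 0, 0],
    [0, 0, 0, 0, 0, 0],
  ],
)

```text
time: 5.55
ee_pos: [0.653, 0.2033, 0.1878]
eef_rot: [0.709, 0.705, 0.0, 0.0]
ft_force: [-1.3, -0.3, 6.2]
width: 0.0597
grip_force: 20.0
```

Request:
play_rows(
  series=[
    [0, 0, -0.1, 0, 0, 0],
    [0, 0, -0.3, 0, 0, 0],
    [0, 0, -0.6, 0, 0, 0],
    [0, 0, -0.9, 0, 0, 0],
    [0, 0, -1, 0, 0, 0],
  ],
)

```text
time: 6.05
ee_pos: [0.6537, 0.2029, 0.3436]
eef_rot: [0.709, 0.705, 0.003, 0.001]
ft_force: [1.6, 0.1, -0.3]
width: 0.0598
grip_force: 20.0
```

```bash
python3 go.py .416 -.104 .19 90 4; python3 go.py .416 -.104 .19 -90 4 
```

```text
[-0.5137 -0.3931 -0.0206] [ 0.0036  0.0016 -0.7527]
[-0.3234 -0.5602 -0.02  ] [ 0.0036  0.0016 -0.7527]
[-0.0834 -0.6415 -0.0191] [ 0.0036  0.0016 -0.7527]
[ 0.1693 -0.6244 -0.0178] [ 0.0036  0.0016 -0.7527]
q [-0.662  0.517  0.424  1.388 -0.215  1.274 -0.232] t 6.05
[-0.5137 -0.3931 -0.0206] [ 0.0016 -0.0036  0.7473]
[-0.6248 -0.1675 -0.0193] [ 0.0016 -0.0036  0.7473]
[-0.6415  0.0835 -0.018 ] [ 0.0016 -0.0036  0.7473]
[-0.5612  0.3218 -0.0171] [ 0.0016 -0.0036  0.7473]
q [-0.662  0.517  0.424  1.388 -0.215  1.274 -0.232] t 6.05
```

```bash
python3 - <<'E'
from h import *
for c in('top','side'):
    im=vision.camera(c);s=status.read_state()
    g=s['ee_pos']-[0,0,r.grasp_offset];u=proj(c,[g])[0];print(c,u,[d['point'].__repr__() for d in spotter.boxes_of(c,'tape_green')[:1]])
    x,y=[int(v) for v in u];x0=min(max(x-80,0),480);y0=min(max(y-60,0),280)
    cv2.imwrite(f'pics/g_{c}.png',cv2.resize(im[y0:y0+120,x0:x0+160],None,fx=3,fy=3))
a=[cv2.imread(f'pics/g_{c}.png') for c in('top','side')];cv2.imwrite('pics/g1.png',cv2.resize(np.hstack(a),(800,300)))
E
```

```text
top [258.65073375 140.23947466] []
side [237.42632794 158.75967025] ['[0.6501, 0.2236, 0.1732]']
```

View pics/g1.png

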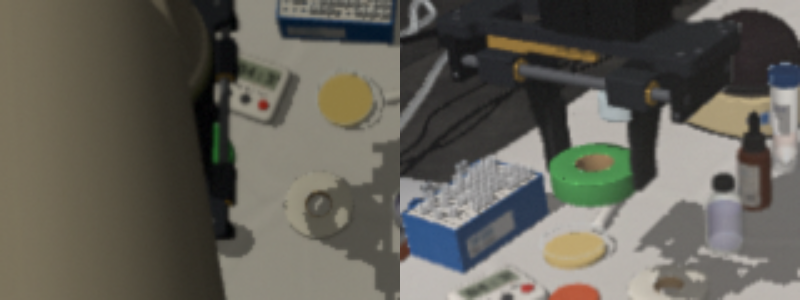

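```bash
python3 - <<'E'
from fit import *
im=vision.camera('side');s=status.read_state();g=s['ee_pos'];dz=g[2]-.1878
h=cv2.cvtColor(im,cv2.COLOR_BGR2HSV);m=cv2.inRange(h,(50,100,40),(80,255,255))
c=max(cv2.findContours(m,0,1)[0],key=cv2.contourArea);f=np.zeros_like(m);cv2.fillConvexPoly(f,cv2.convexHull(c),1)
for d in(-.005,0,.005):
    M['tape_green']=[cyl(.032,dz+d,dz+.019+d)]
    x,e=fit('tape_green',{'side':f},(.65,.21));print(d,x-g[:2],e)
M['tape_green']=[cyl(.032,dz,dz+.019)]
q=cv2.convexHull(proj('side',M['tape_green'][0]+[*x,0]).astype(np.float32));cv2.polylines(im,[q.round().astype(np.int32)],True,(0,0,255))
cv2.imwrite('pics/g2.png',cv2.resize(im[90:210,170:330],None,fx=4,fy=4,interpolation=cv2.INTER_NEAREST))
E
```

```text
-0.005 [ 0.00621628 -0.00148714] 0.19758909853249473
0 [0.00096665 0.00548502] 0.21893447999416948
0.005 [-0.0045736   0.01358654] 0.24041047416843597
```

View pics/g2.png

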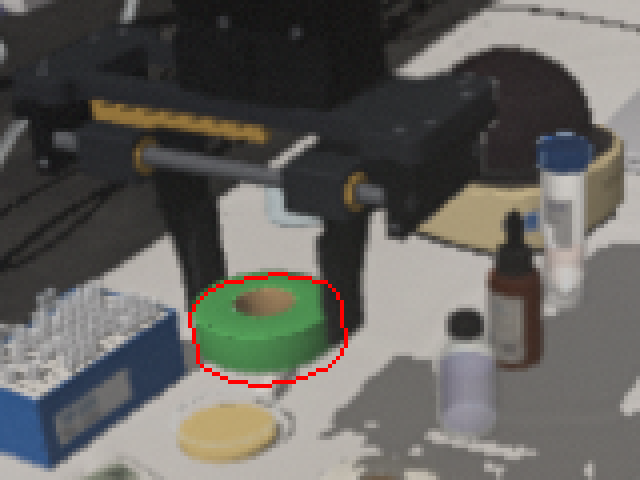

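```bash
python3 - <<'E'
from fit import *
g=status.read_state()['ee_pos'];dz=g[2]-.1878
for d in (-.003,0,.003): print(ray('side',[[236.2,165.7]],dz+.019+d)[0][:2]-g[:2])
# local fingertips
print((proj('side',[g+[s*.03,w,-.182] for s in(-1,1) for w in(-.0095,.0095)])-[170,90])*4)
# same hole bias check on white tape is skipped
E
```

```text
[0.0008235  0.00552271]
[-0.00241803  0.01033178]
[-0.00565957  0.01514085]
[[345.11140161 321.08858701]
 [323.86277483 340.43176478]
 [228.73868219 296.91041852]
 [205.68126247 315.24838733]]
```

Request:
play_rows(
  series=[
    [-0.51, -0.39, -0.02, 0, 0, -0.75],
    [-0.51, -0.39, -0.02, 0, 0, -0.75],
    [-0.51, -0.39, -0.02, 0, 0, -0.75],
    [-0.51, -0.39, -0.02, 0, 0, -0.75],
  ],
)

```text
time: 6.7
ee_pos: [0.5931, 0.126, 0.3388]
eef_rot: [0.558, 0.83, -0.001, -0.001]
ft_force: [-0.1, 0.8, -0.5]
width: 0.0599
grip_force: 20.0
```

Request:
play_rows(
  series=[
    [-0.32, -0.56, 0, 0, 0, -0.75],
    [-0.32, -0.56, 0, 0, 0, -0.75],
    [-0.32, -0.56, 0, 0, 0, -0.75],
    [-0.32, -0.56, 0, 0, 0, -0.75],
  ],
)

```text
time: 7.1
ee_pos: [0.5342, 0.051, 0.3396]
eef_rot: [0.386, 0.923, -0.0, -0.001]
ft_force: [-0.5, 0.6, -0.0]
width: 0.06
grip_force: 20.0
```

Request:
play_rows(
  series=[
    [-0.08, -0.64, 0, 0, 0, -0.75],
    [-0.08, -0.64, 0, 0, 0, -0.75],
    [-0.08, -0.64, 0, 0, 0, -0.75],
    [-0.08, -0.64, 0, 0, 0, -0.75],
  ],
)

```text
time: 7.5
ee_pos: [0.4749, -0.0245, 0.3401]
eef_rot: [0.199, 0.98, 0.0, -0.0]
ft_force: [0.7, 0.4, -1.0]
width: 0.0598
grip_force: 20.0
```

Request:
play_rows(
  series=[
    [0.12, -0.62, 0.3, 0, 0, -0.75],
    [0.12, -0.62, 0.3, 0, 0, -0.75],
    [0.12, -0.62, 0.3, 0, 0, -0.75],
    [0.12, -0.62, 0.3, 0, 0, -0.75],
    [0.12, -0.62, 0.3, 0, 0, -0.75],
  ],
)

```text
time: 8.0
ee_pos: [0.4233, -0.1024, 0.2955]
eef_rot: [0.005, 1.0, -0.0, 0.0]
ft_force: [0.4, 0.0, -0.3]
width: 0.0602
grip_force: 20.0
```

```bash
python3 go.py .424 -.104 .1 88.9 1; python3 - <<'E'
from h import *
a=[]
for c in('top','side'):
    im=vision.camera(c);s=status.read_state();g=s['ee_pos']
    u=proj(c,[g-[0,0,.18]])[0];x,y=[int(v) for v in u];x0=min(max(x-50,0),540);y0=min(max(y-50,0),300);print(c,u,x0,y0)
    a.append(cv2.resize(im[y0:y0+100,x0:x0+100],None,fx=4,fy=4,interpolation=cv2.INTER_CUBIC))
cv2.imwrite('pics/g3.png',np.hstack(a))
E
```

```text
[-0.0049 -0.0105  0.2135] [-0.0003  0.0012  0.0187]
q [-0.326 -0.007  0.462  2.093  0.004  1.055  1.696] t 8.0
top [408.88002335 252.13772867] 358 202
side [398.41401295 144.02021229] 348 94
```

View pics/g3.png

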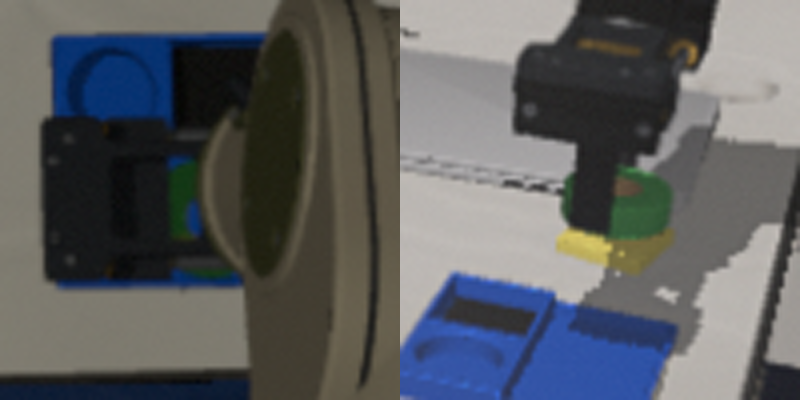

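```bash
python3 - <<'E'
from fit import *
im=vision.camera('side');s=status.read_state();g=s['ee_pos'];dz=g[2]-.1878
h=cv2.cvtColor(im,cv2.COLOR_BGR2HSV);m=cv2.inRange(h,(50,100,40),(80,255,255))
c=max(cv2.findContours(m,0,1)[0],key=cv2.contourArea);f=np.zeros_like(m);cv2.fillConvexPoly(f,cv2.convexHull(c),1)
print(g, cv2.boundingRect(f))
for d in(-.006,-.003,0,.003):
    M['tape_green']=[cyl(.032,dz+d,dz+.019+d)]
    x,e=fit('tape_green',{'side':f},(.42,-.1));print(d,x-g[:2],e)
for k in range(0,25,4):
    q=proj('side',cyl(.032,dz,dz+.019)+[g[0]-k/1000,g[1],0]);print(k,q.min(0),q.max(0))
E
```

```text
[ 0.42290845 -0.10272     0.29559464] (446, 31, 17, 14)
-0.006 [-0.00290845  0.00272   ] 1.0
-0.003 [-0.00290845  0.00272   ] 1.0
0 [-0.00290845  0.00272   ] 1.0
0.003 [-0.00290845  0.00272   ] 1.0
0 [384.17280452 133.85546987] [413.323326   153.29254193]
4 [385.86977698 134.14018147] [415.08126557 153.61449388]
8 [387.57032605 134.42576042] [416.84264038 153.93736594]
12 [389.27444427 134.71220753] [418.60743874 154.26115821]
16 [390.98212393 134.9995236 ] [420.37564866 154.5858708 ]
20 [392.69335712 135.2877094 ] [422.14725786 154.91150375]
24 [394.40813567 135.57676568] [423.92225378 155.23805707]
```

Request:
play_rows(
  series=[
    [-0.005, -0.01, 0.2, 0, 0, 0],
    [-0.005, -0.01, 0.4, 0, 0, 0],
    [-0.005, -0.01, 0.55, 0, 0, 0],
    [-0.005, -0.01, 0.64, 0, 0, 0],
    [-0.005, -0.01, 0.68, 0, 0, 0],
  ],
)

```text
time: 8.65
ee_pos: [0.4228, -0.1047, 0.1922]
eef_rot: [0.003, 1.0, -0.0, -0.001]
ft_force: [-0.4, 0.1, -0.2]
width: 0.0605
grip_force: 20.0
```

Request:
play_rows(
  series=[
    [0, 0, 0, 0, 0, 0],
    [0, 0, 0, 0, 0, 0],
    [0, 0, 0, 0, 0, 0],
  ],
)

```text
time: 8.95
ee_pos: [0.4231, -0.1054, 0.194]
eef_rot: [0.003, 1.0, 0.0, 0.001]
ft_force: [-0.1, 1.0, 0.1]
width: 0.0602
grip_force: 20.0
```

```bash
python3 - <<'E'
from h import *
s=status.read_state();print(s['ee_pos'],s['ft_force'],s['torque'],s['width'])
im=vision.camera('side');cv2.imwrite('pics/g4.png',cv2.resize(im[120:230,330:450],None,fx=5,fy=5,interpolation=cv2.INTER_CUBIC))
E
```

```text
[ 0.42308184 -0.10537987  0.19402256] [-0.14868074  0.99791816  0.10414787] [ 0.00695953 -0.01414836 -0.05529661] 0.060168130405067716
```

View pics/g4.png

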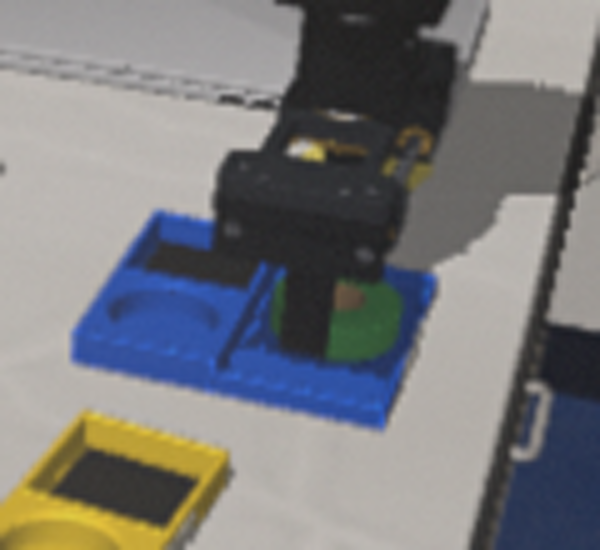

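Request:
play_rows(
  series=[
    [0, 0, 0, 0, 0, 0],
    [0, 0, 0, 0, 0, 0],
    [0, 0, 0, 0, 0, 0],
    [0, 0, 0, 0, 0, 0],
  ],
  fingers=0.85,
)

```text
time: 9.4
ee_pos: [0.4226, -0.1055, 0.1933]
eef_rot: [0.003, 1.0, 0.0, 0.0]
ft_force: [0.6, 0.6, -0.2]
width: 0.0782
grip_force: 0.0
```

Request:
play_rows(
  series=[
    [0, 0, -0.2, 0, 0, 0],
    [0, 0, -0.5, 0, 0, 0],
    [0, 0, -0.8, 0, 0, 0],
    [0, 0, -1, 0, 0, 0],
    [0, 0, -1, 0, 0, 0],
  ],
)

```text
time: 9.9
ee_pos: [0.4236, -0.1059, 0.3472]
eef_rot: [0.003, 1.0, 0.0, 0.004]
ft_force: [0.5, -0.1, -0.8]
width: 0.0803
grip_force: 0.0
```

```bash
python3 go.py .55 -.1375 .22 0 4
```

```text
[-0.2114 -0.0515 -0.059 ] [0.0029 0.0024 0.7474]
[-0.215   0.0329 -0.0593] [0.0029 0.0024 0.7474]
[-0.1861  0.1123 -0.0596] [0.0029 0.0024 0.7474]
[-0.1292  0.1747 -0.0601] [0.0029 0.0024 0.7474]
q [-0.344 -0.075  0.471  2.031  0.035  1.17   1.678] t 9.9
```

Request:
play_rows(
  series=[
    [-0.21, -0.05, -0.06, 0, 0, 0.75],
    [-0.21, -0.05, -0.06, 0, 0, 0.75],
    [-0.21, -0.05, -0.06, 0, 0, 0.75],
    [-0.21, -0.05, -0.06, 0, 0, 0.75],
  ],
  fingers=1,
)

```text
time: 10.3
ee_pos: [0.4539, -0.1131, 0.3514]
eef_rot: [0.198, 0.98, -0.0, -0.001]
ft_force: [-0.1, -0.2, -0.7]
width: 0.0871
grip_force: 0.0
```

Request:
play_rows(
  series=[
    [-0.215, 0.03, -0.06, 0, 0, 0.75],
    [-0.215, 0.03, -0.06, 0, 0, 0.75],
    [-0.215, 0.03, -0.06, 0, 0, 0.75],
    [-0.215, 0.03, -0.06, 0, 0, 0.75],
  ],
)

```text
time: 10.7
ee_pos: [0.4854, -0.1215, 0.3606]
eef_rot: [0.384, 0.923, -0.0, -0.0]
ft_force: [-0.4, -0.5, 0.4]
width: 0.0871
grip_force: 0.0
```

Request:
play_rows(
  series=[
    [-0.186, 0.11, -0.06, 0, 0, 0.75],
    [-0.186, 0.11, -0.06, 0, 0, 0.75],
    [-0.186, 0.11, -0.06, 0, 0, 0.75],
    [-0.186, 0.11, -0.06, 0, 0, 0.75],
  ],
)

```text
time: 11.1
ee_pos: [0.5167, -0.1297, 0.3698]
eef_rot: [0.556, 0.831, -0.0, -0.0]
ft_force: [-0.6, -0.1, 0.2]
width: 0.0873
grip_force: 0.0
```

Request:
play_rows(
  series=[
    [-0.13, 0.175, -0.06, 0, 0, 0.75],
    [-0.13, 0.175, -0.06, 0, 0, 0.75],
    [-0.13, 0.175, -0.06, 0, 0, 0.75],
    [-0.13, 0.175, -0.06, 0, 0, 0.75],
    [-0.13, 0.175, -0.06, 0, 0, 0.75],
  ],
)

```text
time: 11.6
ee_pos: [0.5483, -0.1377, 0.3791]
eef_rot: [0.707, 0.708, 0.0, -0.0]
ft_force: [0.1, -0.3, 0.0]
width: 0.0871
grip_force: 0.0
```

```bash
python3 go.py .651 -.137 .17 0 1; python3 - <<'E'
from fit import *
im={c:vision.camera(c) for c in('top','side')}
for n,p in {'tube_blue':(.651,-.137),'dropper':(.646,-.053),'bottle_violet':(.641,.03),'tube_orange':(.63,.285),'tape_white':(.651,.12),'tape_green':(.416,-.104)}.items():
    for c in im:
        d=spotter.regions_of(c,n)
        if d and d[0]['pixels'].sum()>100: print(n,c,*fit(n,{c:d[0]['pixels']},p))
cv2.imwrite('pics/t1.png',im['top'])
E
```

```text
[0.0039 0.6844 0.3038] [-0.0003 -0.0007  0.0026]
q [-0.355  0.236  0.61   1.688 -0.141  1.263  0.286] t 11.6
tube_blue top [ 0.64946872 -0.13516219] 0.280645652504949
tube_blue side [ 0.64970944 -0.13220202] 0.21279949558638078
dropper top [ 0.64311293 -0.05303352] 0.17795239195747636
dropper side [ 0.64842776 -0.0483433 ] 0.17698004267603862
bottle_violet top [0.64085477 0.02856393] 0.10269482884195191
bottle_violet side [0.6411729  0.03212579] 0.17216482011701728
tube_orange top [0.63103845 0.28179357] 0.1673537944724386
tube_orange side [0.63  0.285] 1.0
tape_white top [0.65193615 0.11971043] 0.057552581261950286
tape_white side [0.65078205 0.12577896] 0.12104300971807946
tape_green top [ 0.41173639 -0.1087512 ] 0.11985581255632327
tape_green side [ 0.41248741 -0.10983717] 0.09367363562313336
```

View pics/t1.png

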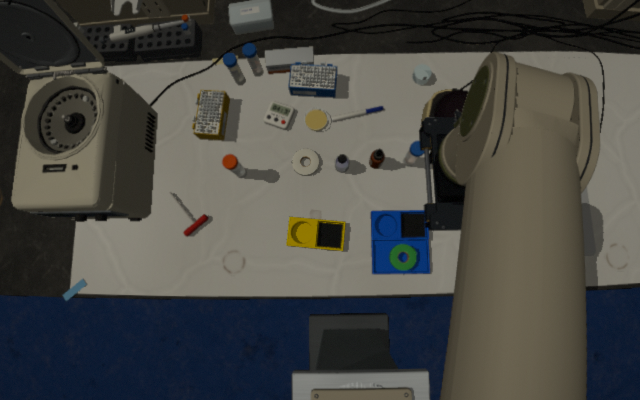

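Request:
play_rows(
  series=[
    [0.01, 0.34, 0, 0, 0, 0],
    [0.01, 0.68, 0, 0, 0, 0],
    [0.01, 0.68, 0.2, 0, 0, 0],
    [0.01, 0.68, 0.5, 0, 0, 0],
    [0.01, 0.68, 0.75, 0, 0, 0],
  ],
)

```text
time: 12.8
ee_pos: [0.6506, -0.1368, 0.2644]
eef_rot: [0.709, 0.705, -0.0, -0.0]
ft_force: [0.3, 0.1, -0.7]
width: 0.0868
grip_force: 0.0
```

Request:
play_rows(
  series=[
    [0, 0, 0.15, 0, 0, 0],
    [0, 0, 0.25, 0, 0, 0],
    [0, 0, 0.25, 0, 0, 0],
  ],
)

```text
time: 13.1
ee_pos: [0.65, -0.1366, 0.2273]
eef_rot: [0.709, 0.705, -0.001, -0.001]
ft_force: [-0.4, -0.1, 0.6]
width: 0.0873
grip_force: 0.0
```

Request:
play_rows(
  series=[
    [0, 0, 0, 0, 0, 0],
    [0, 0, 0, 0, 0, 0],
    [0, 0, 0, 0, 0, 0],
    [0, 0, 0, 0, 0, 0],
    [0, 0, 0, 0, 0, 0],
  ],
  fingers=-1,
)

```text
time: 13.6
ee_pos: [0.6507, -0.1369, 0.2297]
eef_rot: [0.709, 0.705, 0.0, 0.0]
ft_force: [0.0, 0.7, -0.6]
width: 0.0547
grip_force: 0.0
```

Request:
play_rows(
  series=[
    [0, 0, 0, 0, 0, 0],
    [0, 0, 0, 0, 0, 0],
    [0, 0, 0, 0, 0, 0],
  ],
)

```text
time: 13.9
ee_pos: [0.6506, -0.1369, 0.2292]
eef_rot: [0.709, 0.705, 0.0, -0.0]
ft_force: [-0.1, 0.2, 0.6]
width: 0.034
grip_force: 20.0
```

```bash
python3 go.py .49 -.0726 .2 0 2
```

```text
[ 0.2114 -0.5363 -0.4477] [-0.     -0.0001 -0.005 ]
[ 0.2128 -0.5357 -0.4477] [-0.     -0.0001 -0.005 ]
q [-0.249  0.61   0.538  1.553 -0.341  1.073  0.368] t 13.9
```

Request:
play_rows(
  series=[
    [0, 0, -0.1, 0, 0, 0],
    [0, 0, -0.4, 0, 0, 0],
    [0, 0, -0.7, 0, 0, 0],
    [0, 0, -0.9, 0, 0, 0],
  ],
)

```text
time: 14.3
ee_pos: [0.6506, -0.1374, 0.3689]
eef_rot: [0.709, 0.705, 0.001, 0.002]
ft_force: [0.6, 0.1, 0.0]
width: 0.0337
grip_force: 20.0
```

Request:
play_rows(
  series=[
    [0.2, -0.25, 0, 0, 0, 0],
    [0.43, -0.54, 0, 0, 0, 0],
    [0.43, -0.8, 0, 0, 0, 0],
    [0.43, -1, 0, 0, 0, 0],
  ],
)

```text
time: 14.7
ee_pos: [0.4987, -0.0707, 0.3648]
eef_rot: [0.708, 0.706, 0.0, -0.0]
ft_force: [0.2, -1.1, 0.8]
width: 0.0336
grip_force: 20.0
```

```bash
python3 go.py .49 -.0726 .0705 0 1;python3 - <<'E'
from fit import *
g=status.read_state()['ee_pos'];dz=g[2]-.2292
M['tube_blue']=[cyl(.017,dz,dz+.112)]
vision.camera('side');d=spotter.regions_of('side','tube_blue')
im=vision.camera('side')
if d:
    print(d[0]['conf'],d[0]['pixels'].sum());x,e=fit('tube_blue',{'side':d[0]['pixels']},g[:2]);print(x-g[:2],e)
u=proj('side',[g-[0,0,.2]])[0].astype(int);print(u)
cv2.imwrite('pics/b1.png',cv2.resize(im[u[1]-70:u[1]+70,u[0]-80:u[0]+80],None,fx=4,fy=4))
E
```

```text
[-0.0136 -0.0584  0.8722] [ 0.0002 -0.0021 -0.0062]
q [-0.521  0.086  0.608  1.859 -0.054  1.213  0.101] t 14.7
0.61 731
[-0.00209219  0.00374634] 0.16369902354968413
[364 123]
```

View pics/b1.png

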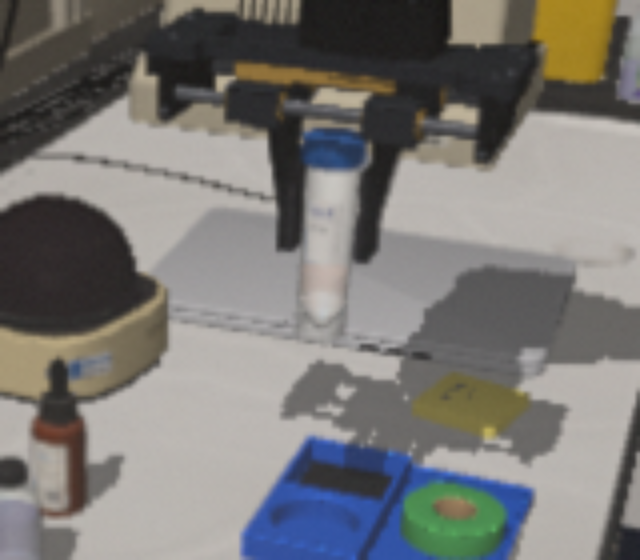

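Request:
play_rows(
  series=[
    [-0.025, -0.06, 0.2, 0, 0, 0],
    [-0.025, -0.06, 0.4, 0, 0, 0],
    [-0.025, -0.06, 0.6, 0, 0, 0],
    [-0.025, -0.06, 0.75, 0, 0, 0],
    [-0.025, -0.06, 0.82, 0, 0, 0],
  ],
)

```text
time: 15.35
ee_pos: [0.4921, -0.0755, 0.2398]
eef_rot: [0.709, 0.705, -0.001, -0.0]
ft_force: [0.7, -0.1, -0.4]
width: 0.0335
grip_force: 20.0
```

Request:
play_rows(
  series=[
    [0, 0, 0.03, 0, 0, 0],
    [0, 0, 0.05, 0, 0, 0],
    [0, 0, 0.05, 0, 0, 0],
  ],
)

```text
time: 15.65
ee_pos: [0.4924, -0.0754, 0.2344]
eef_rot: [0.709, 0.705, 0.0, 0.0]
ft_force: [0.3, -0.6, -0.6]
width: 0.0337
grip_force: 20.0
```

```bash
python3 go.py .49 -.0745 .0705 0 1; python3 -c "
from h import *
print(status.read_state()['ft_force'])"
```

```text
[ 0.006  -0.0158  0.0023] [ 0.002  -0.0002 -0.0103]
q [-0.468  0.253  0.592  2.005 -0.175  0.932  0.208] t 15.65
[ 0.28985124 -0.63989366 -0.62871103]
```

Release, rise, go on to the dropper.

Request:
play_rows(
  series=[
    [0, -0.01, 0, 0, 0, 0],
    [0, -0.01, 0, 0, 0, 0],
    [0, -0.01, 0, 0, 0, 0],
    [0, -0.01, 0, 0, 0, 0],
  ],
  fingers=1,
)

```text
time: 16.05
ee_pos: [0.4904, -0.0752, 0.234]
eef_rot: [0.709, 0.705, 0.0, 0.0]
ft_force: [0.4, 0.5, -0.3]
width: 0.0582
grip_force: 0.0
```

Request:
play_rows(
  series=[
    [0, 0, -0.2, 0, 0, 0],
    [0, 0, -0.5, 0, 0, 0],
    [0, 0, -0.8, 0, 0, 0],
    [0, 0, -0.8, 0, 0, 0],
  ],
)

```text
time: 16.45
ee_pos: [0.4918, -0.076, 0.3594]
eef_rot: [0.709, 0.705, 0.004, 0.003]
ft_force: [1.3, -0.3, -0.4]
width: 0.0849
grip_force: 0.0
```

```bash
python3 go.py .646 -.051 .19 0 2
```

```text
[0.0861 0.5134 0.0244] [ 0.0086 -0.0014 -0.0055]
[0.0847 0.5137 0.022 ] [ 0.0086 -0.0014 -0.0055]
q [-0.526  0.071  0.62   1.884 -0.047  1.191  0.104] t 16.45
```

Request:
play_rows(
  series=[
    [0.05, 0.3, 0, 0, 0, 0],
    [0.1, 0.6, 0, 0, 0, 0],
    [0.17, 0.9, 0, 0, 0, 0],
    [0.17, 1, 0, 0, 0, 0],
    [0.17, 1, 0, 0, 0, 0],
  ],
)

```text
time: 16.95
ee_pos: [0.6419, -0.0499, 0.3523]
eef_rot: [0.709, 0.706, -0.001, -0.0]
ft_force: [-0.2, 0.1, -0.3]
width: 0.0874
grip_force: 0.0
```

Request:
play_rows(
  series=[
    [0, 0.03, 0.2, 0, 0, 0],
    [0, 0.03, 0.45, 0, 0, 0],
    [0, 0.03, 0.7, 0, 0, 0],
    [0, 0.03, 0.9, 0, 0, 0],
    [0, 0.03, 0.95, 0, 0, 0],
  ],
)

```text
time: 17.45
ee_pos: [0.6428, -0.0507, 0.2081]
eef_rot: [0.709, 0.705, -0.002, -0.002]
ft_force: [-1.2, 0.2, 0.6]
width: 0.0871
grip_force: 0.0
```

```bash
python3 go.py .646 -.051 .045 0 1
```

```text
[-0.0017  0.0215 -0.0028] [-0.0104  0.     -0.0111]
q [-0.396  0.6    0.543  1.623 -0.348  1.023  0.249] t 17.45
```

Request:
play_rows(
  series=[
    [0, 0.02, 0, 0, 0, 0],
    [0, 0.02, 0, 0, 0, 0],
    [0, 0.02, 0, 0, 0, 0],
    [0, 0.02, 0, 0, 0, 0],
    [0, 0.02, 0, 0, 0, 0],
  ],
  fingers=-1,
)

```text
time: 17.95
ee_pos: [0.6482, -0.0506, 0.2121]
eef_rot: [0.709, 0.705, 0.0, 0.0]
ft_force: [0.1, 0.2, 0.0]
width: 0.0548
grip_force: 0.0
```

Request:
play_rows(
  series=[
    [0, 0, 0, 0, 0, 0],
    [0, 0, 0, 0, 0, 0],
    [0, 0, 0, 0, 0, 0],
    [0, 0, 0, 0, 0, 0],
  ],
)

```text
time: 18.35
ee_pos: [0.6481, -0.0506, 0.2113]
eef_rot: [0.709, 0.705, 0.0, 0.0]
ft_force: [-0.6, -0.4, -0.3]
width: 0.0317
grip_force: 20.0
```

Request:
play_rows(
  series=[
    [0, 0, -0.1, 0, 0, 0],
    [0, 0, -0.4, 0, 0, 0],
    [0, 0, -0.7, 0, 0, 0],
    [0, 0, -1, 0, 0, 0],
    [0, 0, -1, 0, 0, 0],
  ],
)

```text
time: 18.85
ee_pos: [0.6491, -0.0517, 0.3693]
eef_rot: [0.709, 0.705, 0.004, 0.004]
ft_force: [-0.1, -1.3, -0.7]
width: 0.0321
grip_force: 20.0
```

```bash
python3 go.py .489 -.1395 .2 0 2
```

```text
[-0.296  -0.532   0.0135] [ 0.0102 -0.0004 -0.0057]
[-0.2944 -0.5328  0.0164] [ 0.0102 -0.0004 -0.0057]
q [-0.437  0.451  0.61   1.468 -0.265  1.294  0.19 ] t 18.85
```

Request:
play_rows(
  series=[
    [-0.2, -0.25, 0, 0, 0, 0],
    [-0.4, -0.5, 0, 0, 0, 0],
    [-0.59, -0.75, 0, 0, 0, 0],
    [-0.59, -1, 0, 0, 0, 0],
    [-0.59, -1, 0, 0, 0, 0],
  ],
)

```text
time: 19.35
ee_pos: [0.4933, -0.1406, 0.3613]
eef_rot: [0.711, 0.704, 0.001, -0.001]
ft_force: [0.6, 0.5, -0.2]
width: 0.0318
grip_force: 20.0
```

Request:
play_rows(
  series=[
    [0, -0.07, 0, 0, 0, 0],
    [0, -0.07, 0.2, 0, 0, 0],
    [0, -0.07, 0.4, 0, 0, 0],
  ],
)

```text
time: 19.65
ee_pos: [0.4875, -0.1379, 0.3015]
eef_rot: [0.709, 0.706, 0.001, 0.001]
ft_force: [0.2, 0.7, -0.9]
width: 0.032
grip_force: 20.0
```

```bash
python3 go.py .489 -.1395 .0525 0 1;python3 - <<'E'
from fit import *
for _ in range(2):
    im=vision.camera('side')
g=status.read_state()['ee_pos'];dz=g[2]-.2113
M['dropper']=[p+[0,0,dz] for p in M['dropper']]
d=spotter.regions_of('side','dropper')
if d:
    print(d[0]['conf'],d[0]['pixels'].sum());x,e=fit('dropper',{'side':d[0]['pixels']},g[:2]);print(x-g[:2],e)
d=spotter.regions_of('side','tube_blue')
if d: print('tube',d[0]['conf'],fit('tube_blue',{'side':d[0]['pixels']},(.49,-.072)))
u=proj('side',[g-[0,0,.2]])[0].astype(int)
cv2.imwrite('pics/b2.png',cv2.resize(im[u[1]-60:u[1]+80,u[0]-80:u[0]+80],None,fx=4,fy=4))
E
```

```text
[-0.0108  0.0085  0.5699] [ 0.0053 -0.0005 -0.008 ]
q [-0.431  0.175  0.679  1.929 -0.126  1.077  0.297] t 19.65
0.64 391
[-0.00320897  0.0026342 ] 0.2744915746658919
tube 0.81 (array([ 0.49376194, -0.08571857]), np.float64(0.22713757996215878))
```

View pics/b2.png

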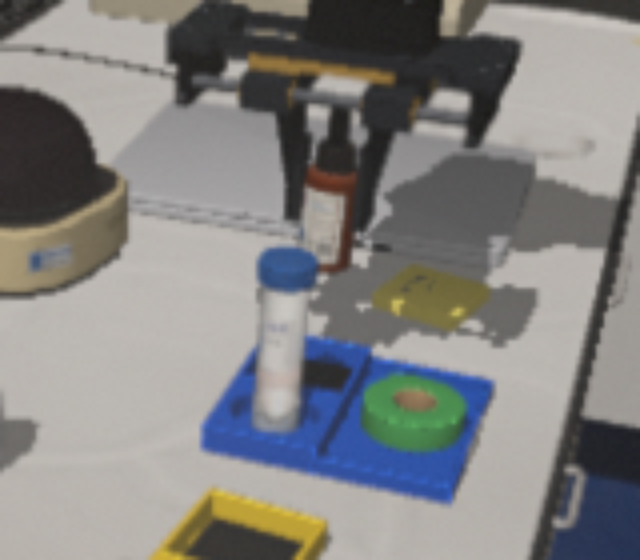

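Request:
play_rows(
  series=[
    [-0.01, 0.01, 0.15, 0, 0, 0],
    [-0.01, 0.01, 0.3, 0, 0, 0],
    [-0.01, 0.01, 0.43, 0, 0, 0],
    [-0.01, 0.01, 0.52, 0, 0, 0],
    [-0.01, 0.01, 0.56, 0, 0, 0],
  ],
)

```text
time: 20.35
ee_pos: [0.489, -0.1397, 0.2173]
eef_rot: [0.709, 0.705, 0.0, 0.0]
ft_force: [0.0, 0.2, -0.6]
width: 0.0322
grip_force: 20.0
```

Request:
play_rows(
  series=[
    [0, 0, 0, 0, 0, 0],
    [0, 0, 0, 0, 0, 0],
  ],
)

```text
time: 20.55
ee_pos: [0.489, -0.1399, 0.2182]
eef_rot: [0.709, 0.705, 0.0, 0.0]
ft_force: [-0.1, -0.6, 0.2]
width: 0.0321
grip_force: 20.0
```

```bash
python3 go.py .489 -.1395 .0525 0 1
```

```text
[ 0.0029 -0.      0.0144] [ 0.0023  0.     -0.01  ]
q [-0.376  0.316  0.645  1.992 -0.239  0.908  0.388] t 20.55
```

Request:
play_rows(
  series=[
    [0, 0, 0.015, 0, 0, 0],
    [0, 0, 0.015, 0, 0, 0],
  ],
)

```text
time: 20.75
ee_pos: [0.4887, -0.1398, 0.2153]
eef_rot: [0.709, 0.705, 0.0, 0.0]
ft_force: [-0.7, 0.7, -0.8]
width: 0.0317
grip_force: 20.0
```

Request:
play_rows(
  series=[
    [0, 0, 0, 0, 0, 0],
    [0, 0, 0, 0, 0, 0],
    [0, 0, 0, 0, 0, 0],
    [0, 0, 0, 0, 0, 0],
  ],
  fingers=1,
)

```text
time: 21.15
ee_pos: [0.4886, -0.1398, 0.215]
eef_rot: [0.709, 0.705, 0.0, -0.0]
ft_force: [-0.7, 0.3, 0.0]
width: 0.0565
grip_force: 0.0
```

Request:
play_rows(
  series=[
    [0, 0, -0.2, 0, 0, 0],
    [0, 0, -0.5, 0, 0, 0],
    [0, 0, -0.8, 0, 0, 0],
    [0, 0, -0.9, 0, 0, 0],
    [0, 0, -0.9, 0, 0, 0],
  ],
)

```text
time: 21.65
ee_pos: [0.4891, -0.1401, 0.3525]
eef_rot: [0.709, 0.705, 0.002, 0.001]
ft_force: [0.0, 0.3, -0.6]
width: 0.0859
grip_force: 0.0
```

Request:
play_rows(
  series=[
    [0.33, 0.33, 0, 0, 0, 0],
    [0.66, 0.66, 0, 0, 0, 0],
    [1, 1, 0, 0, 0, 0],
    [1, 1, 0, 0, 0, 0],
    [1, 1, 0, 0, 0, 0],
  ],
)

```text
time: 22.15
ee_pos: [0.6415, 0.0155, 0.3471]
eef_rot: [0.707, 0.708, -0.0, -0.001]
ft_force: [-0.2, 0.7, -0.3]
width: 0.0867
grip_force: 0.0
```

```bash
python3 go.py .641 .0305 .042 0 1
```

```text
[ 9.910e-02 -9.000e-04  9.443e-01] [-0.0045 -0.002   0.003 ]
q [-0.536  0.448  0.592  1.516 -0.258  1.259  0.092] t 22.15
```

Request:
play_rows(
  series=[
    [0.12, 0, 0, 0, 0, 0],
    [0.12, 0, 0.2, 0, 0, 0],
    [0.12, 0, 0.45, 0, 0, 0],
    [0.12, 0, 0.7, 0, 0, 0],
    [0.12, 0, 0.9, 0, 0, 0],
  ],
)

```text
time: 22.65
ee_pos: [0.6377, 0.0269, 0.2126]
eef_rot: [0.709, 0.705, -0.001, -0.001]
ft_force: [-0.2, 0.9, -0.4]
width: 0.0869
grip_force: 0.0
```

Request:
play_rows(
  series=[
    [0, 0, 0, 0, 0, 0],
    [0, 0, 0, 0, 0, 0],
  ],
)

```text
time: 22.85
ee_pos: [0.639, 0.0269, 0.2156]
eef_rot: [0.709, 0.705, -0.0, -0.0]
ft_force: [-0.8, 0.8, 0.9]
width: 0.0868
grip_force: 0.0
```

```bash
python3 go.py .641 .0305 .042 0 1
```

```text
[0.0242 0.0135 0.067 ] [-0.0012  0.0007 -0.0121]
q [-0.517  0.576  0.538  1.636 -0.333  1.022  0.118] t 22.85
```

Request:
play_rows(
  series=[
    [0.02, 0.015, 0.03, 0, 0, 0],
    [0.02, 0.015, 0.065, 0, 0, 0],
    [0.02, 0.015, 0.065, 0, 0, 0],
  ],
)

```text
time: 23.15
ee_pos: [0.6417, 0.0307, 0.2054]
eef_rot: [0.709, 0.705, 0.0, 0.0]
ft_force: [0.1, 0.0, -0.2]
width: 0.0871
grip_force: 0.0
```

Request:
play_rows(
  series=[
    [0, 0, 0, 0, 0, 0],
    [0, 0, 0, 0, 0, 0],
    [0, 0, 0, 0, 0, 0],
    [0, 0, 0, 0, 0, 0],
    [0, 0, 0, 0, 0, 0],
  ],
  fingers=-1,
  squeeze=25,
)

```text
time: 23.65
ee_pos: [0.6417, 0.0304, 0.2053]
eef_rot: [0.709, 0.705, 0.0, -0.0]
ft_force: [-1.4, -0.3, 0.3]
width: 0.0547
grip_force: 0.0
```

Request:
play_rows(
  series=[
    [0, 0, 0, 0, 0, 0],
    [0, 0, 0, 0, 0, 0],
    [0, 0, 0, 0, 0, 0],
    [0, 0, 0, 0, 0, 0],
  ],
)

```text
time: 24.05
ee_pos: [0.6417, 0.0304, 0.2052]
eef_rot: [0.709, 0.705, 0.0, 0.0]
ft_force: [-0.0, -0.1, 0.5]
width: 0.0352
grip_force: 25.0
```

Request:
play_rows(
  series=[
    [0, 0, -0.1, 0, 0, 0],
    [0, 0, -0.4, 0, 0, 0],
    [0, 0, -0.7, 0, 0, 0],
    [0, 0, -0.8, 0, 0, 0],
    [0, 0, -0.8, 0, 0, 0],
  ],
)

```text
time: 24.55
ee_pos: [0.6423, 0.0301, 0.3286]
eef_rot: [0.709, 0.705, 0.002, 0.001]
ft_force: [1.4, -0.5, -1.1]
width: 0.0348
grip_force: 25.0
```

```bash
python3 go.py .469 .0615 .16 0 2
```

```text
[ 0.1015 -0.5782  0.0144] [ 0.0048 -0.0012 -0.0052]
[ 0.1031 -0.5779  0.0158] [ 0.0048 -0.0012 -0.0052]
q [-0.555  0.463  0.587  1.537 -0.268  1.218  0.069] t 24.55
```

Request:
play_rows(
  series=[
    [0.1, -0.3, 0, 0, 0, 0],
    [0.2, -0.6, 0, 0, 0, 0],
    [0.2, -0.9, 0, 0, 0, 0],
    [0.2, -1, 0, 0, 0, 0],
  ],
)

```text
time: 24.95
ee_pos: [0.4878, 0.0617, 0.323]
eef_rot: [0.708, 0.706, -0.002, -0.002]
ft_force: [1.1, 0.5, -1.6]
width: 0.0356
grip_force: 25.0
```

Request:
play_rows(
  series=[
    [0, -0.15, 0.1, 0, 0, 0],
    [0, -0.15, 0.3, 0, 0, 0],
    [0, -0.15, 0.5, 0, 0, 0],
    [0, -0.15, 0.6, 0, 0, 0],
  ],
)

```text
time: 25.35
ee_pos: [0.4675, 0.0612, 0.2319]
eef_rot: [0.709, 0.705, -0.002, -0.001]
ft_force: [-0.4, -0.1, -1.3]
width: 0.0351
grip_force: 25.0
```

Request:
play_rows(
  series=[
    [0, 0, 0, 0, 0, 0],
    [0, 0, 0, 0, 0, 0],
  ],
)

```text
time: 25.55
ee_pos: [0.469, 0.0612, 0.2349]
eef_rot: [0.709, 0.705, -0.001, -0.0]
ft_force: [-0.4, 0.1, -0.5]
width: 0.0351
grip_force: 25.0
```

```bash
python3 go.py .469 .0615 .0465 0 1
```

```text
[2.200e-03 1.000e-04 1.659e-01] [-0.0027  0.0016 -0.0102]
q [-0.765  0.192  0.587  2.064 -0.132  0.923 -0.111] t 25.55
```

Request:
play_rows(
  series=[
    [0, 0, 0.07, 0, 0, 0],
    [0, 0, 0.12, 0, 0, 0],
    [0, 0, 0.16, 0, 0, 0],
    [0, 0, 0.16, 0, 0, 0],
    [0, 0, 0.16, 0, 0, 0],
  ],
)

```text
time: 26.05
ee_pos: [0.4694, 0.0613, 0.2112]
eef_rot: [0.709, 0.705, -0.0, -0.0]
ft_force: [0.4, 0.5, -1.2]
width: 0.0351
grip_force: 25.0
```

Request:
play_rows(
  series=[
    [0, 0, 0, 0, 0, 0],
    [0, 0, 0, 0, 0, 0],
    [0, 0, 0, 0, 0, 0],
    [0, 0, 0, 0, 0, 0],
  ],
  fingers=1,
  squeeze=20,
)

```text
time: 26.45
ee_pos: [0.4694, 0.0614, 0.2114]
eef_rot: [0.709, 0.705, 0.0, 0.0]
ft_force: [-0.1, 0.1, 0.1]
width: 0.0594
grip_force: 0.0
```

Request:
play_rows(
  series=[
    [0, 0, -0.2, 0, 0, 0],
    [0, 0, -0.5, 0, 0, 0],
    [0, 0, -0.8, 0, 0, 0],
    [0, 0, -1, 0, 0, 0],
    [0, 0, -1, 0, 0, 0],
  ],
)

```text
time: 26.95
ee_pos: [0.4704, 0.0612, 0.3654]
eef_rot: [0.709, 0.705, 0.003, 0.001]
ft_force: [-0.2, 0.2, -0.3]
width: 0.0858
grip_force: 0.0
```

Request:
play_rows(
  series=[
    [0.3, 0.2, 0, 0, 0, 0],
    [0.6, 0.4, 0, 0, 0, 0],
    [0.9, 0.6, 0, 0, 0, 0],
    [1, 0.7, 0, 0, 0, 0],
    [1, 0.7, 0, 0, 0, 0],
  ],
)

```text
time: 27.45
ee_pos: [0.576, 0.2154, 0.3589]
eef_rot: [0.707, 0.707, -0.001, -0.0]
ft_force: [-1.4, 0.1, -0.2]
width: 0.0872
grip_force: 0.0
```

```bash
python3 go.py .6305 .2845 .19 0 1; python3 - <<'E'
from fit import *
im={c:vision.camera(c) for c in('top','side')}
for n,p in {'dropper':(.489,-.14),'bottle_violet':(.469,.06),'tube_blue':(.49,-.072),'tube_orange':(.63,.285),'tape_white':(.651,.12),'tape_green':(.416,-.104)}.items():
    for c in im:
        d=spotter.regions_of(c,n)
        if d and d[0]['pixels'].sum()>100: print(n,c,*fit(n,{c:d[0]['pixels']},p))
cv2.imwrite('pics/s2.png',im['side'])
E
```

```text
[0.4607 0.3637 0.0352] [-0.0027  0.0019 -0.0001]
q [-0.858  0.366  0.542  1.577 -0.195  1.255 -0.284] t 27.45
dropper top [ 0.48575366 -0.13989881] 0.25956542276806804
dropper side [ 0.4874635  -0.14787879] 0.5228154690218119
bottle_violet top [0.46862434 0.0611405 ] 0.056053811659192876
tube_blue top [ 0.49029337 -0.07728061] 0.16249511145874074
tube_blue side [ 0.49238874 -0.08377196] 0.16476258479114603
tube_orange side [0.63155966 0.28433352] 0.16221849423008494
tape_white top [0.65180246 0.11946821] 0.0914324746291959
tape_white side [0.65151545 0.12516477] 0.12446890691386636
tape_green top [ 0.4136299  -0.10816635] 0.1477021874372868
tape_green side [ 0.41189605 -0.11019317] 0.09160097852677362
```

View pics/s2.png

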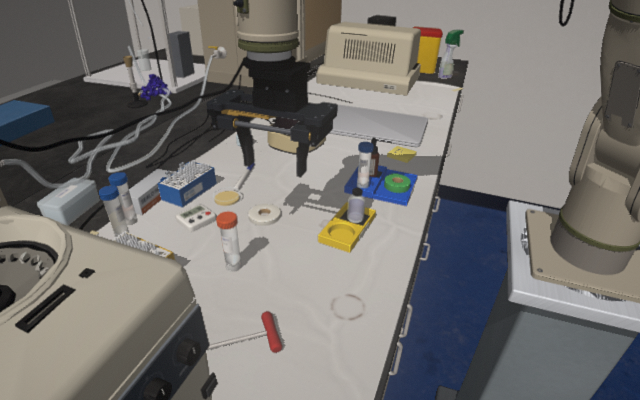

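Request:
play_rows(
  series=[
    [0.25, 0.2, 0, 0, 0, 0],
    [0.47, 0.36, 0, 0, 0, 0],
    [0.47, 0.36, 0, 0, 0, 0],
    [0.47, 0.36, 0.25, 0, 0, 0],
    [0.47, 0.36, 0.5, 0, 0, 0],
  ],
)

```text
time: 28.65
ee_pos: [0.6299, 0.2811, 0.2861]
eef_rot: [0.709, 0.705, 0.001, 0.0]
ft_force: [0.2, 0.5, 0.0]
width: 0.0872
grip_force: 0.0
```

Request:
play_rows(
  series=[
    [0, 0, 0.2, 0, 0, 0],
    [0, 0, 0.3, 0, 0, 0],
    [0, 0, 0.3, 0, 0, 0],
    [0, 0, 0.3, 0, 0, 0],
  ],
)

```text
time: 29.05
ee_pos: [0.63, 0.281, 0.2427]
eef_rot: [0.709, 0.705, 0.001, 0.0]
ft_force: [0.5, 0.6, 0.7]
width: 0.0873
grip_force: 0.0
```

```bash
python3 go.py .6305 .284 .065 0 1
```

```text
[0.0197 0.0032 0.0945] [ 0.0028 -0.0013 -0.0101]
q [-0.82   0.633  0.482  1.466 -0.31   1.117 -0.287] t 29.05
```

Request:
play_rows(
  series=[
    [0.02, 0, 0.06, 0, 0, 0],
    [0.02, 0, 0.09, 0, 0, 0],
    [0.02, 0, 0.09, 0, 0, 0],
  ],
)

```text
time: 29.35
ee_pos: [0.6293, 0.2842, 0.2274]
eef_rot: [0.709, 0.705, -0.0, -0.0]
ft_force: [0.1, -0.5, -1.0]
width: 0.0869
grip_force: 0.0
```

Request:
play_rows(
  series=[
    [0, 0, 0, 0, 0, 0],
    [0, 0, 0, 0, 0, 0],
    [0, 0, 0, 0, 0, 0],
    [0, 0, 0, 0, 0, 0],
    [0, 0, 0, 0, 0, 0],
  ],
  fingers=-1,
)

```text
time: 29.85
ee_pos: [0.6295, 0.284, 0.2278]
eef_rot: [0.709, 0.705, 0.0, -0.0]
ft_force: [-0.2, 0.1, -0.4]
width: 0.055
grip_force: 0.0
```

Request:
play_rows(
  series=[
    [0, 0, 0, 0, 0, 0],
    [0, 0, 0, 0, 0, 0],
    [0, 0, 0, 0, 0, 0],
    [0, 0, 0, 0, 0, 0],
  ],
)

```text
time: 30.25
ee_pos: [0.6295, 0.2839, 0.2278]
eef_rot: [0.709, 0.705, 0.0, 0.0]
ft_force: [0.8, 0.6, 0.8]
width: 0.0338
grip_force: 20.0
```

Request:
play_rows(
  series=[
    [0, 0, -0.1, 0, 0, 0],
    [0, 0, -0.4, 0, 0, 0],
    [0, 0, -0.7, 0, 0, 0],
    [0, 0, -0.9, 0, 0, 0],
    [0, 0, -0.9, 0, 0, 0],
  ],
)

```text
time: 30.75
ee_pos: [0.6304, 0.2837, 0.3695]
eef_rot: [0.709, 0.705, 0.004, 0.001]
ft_force: [0.9, 0.8, -1.1]
width: 0.0335
grip_force: 20.0
```

```bash
python3 go.py .476 .128 .2 0 2; python3 - <<'E'
from fit import *
im=vision.camera('side');g=status.read_state()['ee_pos'];dz=g[2]-.2285
M['tube_orange']=[cyl(.017,dz,dz+.112)]
d=spotter.regions_of('side','tube_orange')
if d: x,e=fit('tube_orange',{'side':d[0]['pixels']},g[:2]);print(x-g[:2],e)
E
```

```text
[-0.522  -0.5121  0.0139] [ 0.0074 -0.0041 -0.0053]
[-0.5206 -0.5135  0.017 ] [ 0.0074 -0.0041 -0.0053]
q [-0.841  0.531  0.522  1.338 -0.264  1.332 -0.324] t 30.75
[ 0.0036076  -0.00182022] 0.32160746377088667
```

Request:
play_rows(
  series=[
    [-0.25, -0.25, 0, 0, 0, 0],
    [-0.5, -0.5, 0, 0, 0, 0],
    [-0.75, -0.75, 0, 0, 0, 0],
    [-1, -1, 0, 0, 0, 0],
    [-1, -1, 0, 0, 0, 0],
  ],
)

```text
time: 31.35
ee_pos: [0.4757, 0.1308, 0.3612]
eef_rot: [0.71, 0.704, -0.002, -0.001]
ft_force: [0.4, 0.6, -1.1]
width: 0.0334
grip_force: 20.0
```

Request:
play_rows(
  series=[
    [-0.04, -0.025, 0.05, 0, 0, 0],
    [-0.04, -0.025, 0.25, 0, 0, 0],
    [-0.04, -0.025, 0.45, 0, 0, 0],
    [-0.04, -0.025, 0.6, 0, 0, 0],
    [-0.04, -0.025, 0.6, 0, 0, 0],
  ],
)

```text
time: 31.85
ee_pos: [0.474, 0.1292, 0.2692]
eef_rot: [0.709, 0.706, -0.003, -0.0]
ft_force: [0.1, -0.1, -0.6]
width: 0.0336
grip_force: 20.0
```

```bash
python3 go.py .476 .128 .0693 0 1
```

```text
[-0.0067  0.0143  0.2429] [-0.0097  0.0074 -0.0082]
q [-0.894  0.18   0.585  1.99  -0.114  1.01  -0.259] t 31.85
```

Request:
play_rows(
  series=[
    [0, 0.01, 0.08, 0, 0, 0],
    [0, 0.01, 0.15, 0, 0, 0],
    [0, 0.01, 0.2, 0, 0, 0],
    [0, 0.01, 0.235, 0, 0, 0],
    [0, 0.01, 0.235, 0, 0, 0],
  ],
)

```text
time: 32.35
ee_pos: [0.4763, 0.1287, 0.237]
eef_rot: [0.709, 0.705, -0.0, -0.0]
ft_force: [0.4, 0.4, -0.1]
width: 0.0337
grip_force: 20.0
```

Request:
play_rows(
  series=[
    [0, 0, 0, 0, 0, 0],
    [0, 0, 0, 0, 0, 0],
  ],
)

```text
time: 32.55
ee_pos: [0.4766, 0.1288, 0.2379]
eef_rot: [0.709, 0.705, 0.0, 0.0]
ft_force: [-0.2, 0.3, -1.1]
width: 0.0337
grip_force: 20.0
```

```bash
python3 go.py .476 .128 .0693 0 1
```

```text
[-0.0056 -0.0041  0.0341] [ 0.0013 -0.001  -0.01  ]
q [-0.875  0.234  0.576  2.012 -0.158  0.937 -0.222] t 32.55
```

Down 5 mm, release, rise, withdraw left-front, then check.

Request:
play_rows(
  series=[
    [0, 0, 0.02, 0, 0, 0],
    [0, 0, 0.033, 0, 0, 0],
    [0, 0, 0.033, 0, 0, 0],
  ],
)

```text
time: 32.85
ee_pos: [0.4763, 0.1288, 0.2323]
eef_rot: [0.709, 0.705, -0.0, -0.0]
ft_force: [-1.0, 0.6, -0.8]
width: 0.034
grip_force: 20.0
```

Request:
play_rows(
  series=[
    [0, 0, 0, 0, 0, 0],
    [0, 0, 0, 0, 0, 0],
    [0, 0, 0, 0, 0, 0],
    [0, 0, 0, 0, 0, 0],
    [0, 0, 0, 0, 0, 0],
  ],
  fingers=1,
)

```text
time: 33.35
ee_pos: [0.4765, 0.1288, 0.2326]
eef_rot: [0.709, 0.705, 0.0, -0.0]
ft_force: [0.1, 0.2, -0.5]
width: 0.0657
grip_force: 0.0
```

Request:
play_rows(
  series=[
    [0, 0, -0.2, 0, 0, 0],
    [0, 0, -0.5, 0, 0, 0],
    [0, 0, -0.8, 0, 0, 0],
    [0, 0, -1, 0, 0, 0],
    [0, 0, -1, 0, 0, 0],
  ],
)

```text
time: 33.85
ee_pos: [0.4775, 0.1288, 0.3867]
eef_rot: [0.709, 0.705, 0.004, 0.001]
ft_force: [0.3, -0.8, -0.4]
width: 0.0867
grip_force: 0.0
```

Request:
play_rows(
  series=[
    [0.3, 0, 0, 0, 0, 0],
    [0.6, 0, 0, 0, 0, 0],
    [0.9, 0, 0, 0, 0, 0],
    [1, 0, 0, 0, 0, 0],
    [1, 0, 0, 0, 0, 0],
  ],
)

```text
time: 34.35
ee_pos: [0.4764, 0.2813, 0.3813]
eef_rot: [0.708, 0.707, -0.001, -0.0]
ft_force: [-0.2, -0.9, 0.3]
width: 0.0871
grip_force: 0.0
```

```bash
python3 - <<'E'
from fit import *
im={c:vision.camera(c) for c in('top','side')}
for n,p in {'dropper':(.489,-.14),'bottle_violet':(.469,.06),'tube_blue':(.49,-.072),'tube_orange':(.476,.128),'tape_white':(.651,.12),'tape_green':(.416,-.104)}.items():
    if n!='tape_white': M[n]=[q+[0,0,.004] for q in M[n]]
    for c in im:
        d=spotter.regions_of(c,n)
        if d and d[0]['pixels'].sum()>100: print(n,c,*fit(n,{c:d[0]['pixels']},p))
a=cv2.resize(im['top'][140:290,270:450],(540,450),interpolation=cv2.INTER_CUBIC);cv2.imwrite('pics/f1.png',a)
a=cv2.resize(im['side'][120:260,300:440],(560,560),interpolation=cv2.INTER_CUBIC);cv2.imwrite('pics/f2.png',a)
E
```

```text
dropper top [ 0.48660301 -0.13982725] 0.161590327830737
dropper side [ 0.48301937 -0.14240755] 0.7471022128556375
bottle_violet top [0.46696422 0.06059929] 0.0788489208633093
bottle_violet side [0.46708067 0.06250848] 0.31946968886988136
tube_blue top [ 0.48939265 -0.0761531 ] 0.2029885503590142
tube_blue side [ 0.49106613 -0.07737163] 0.6052352316943757
tube_orange top [0.47390074 0.12781712] 0.1756787588409765
tube_orange side [0.47548733 0.127348  ] 0.312010930319215
tape_white top [0.65180334 0.11891225] 0.08054607508532419
tape_white side [0.65101584 0.12495493] 0.12846250361934175
tape_green top [ 0.41136179 -0.10855961] 0.09476284584980232
tape_green side [ 0.41187167 -0.10311139] 0.12886391007627462
```

View pics/f1.png

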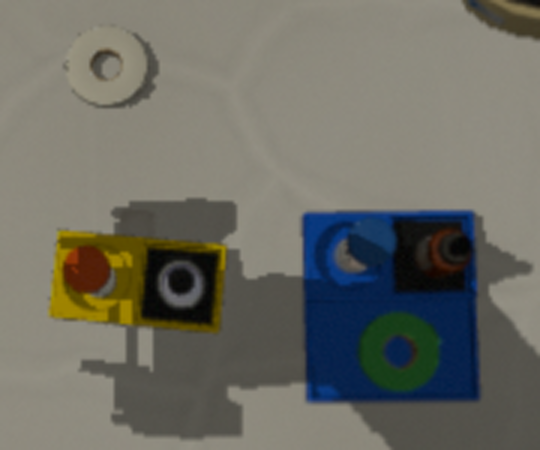

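View pics/f2.png

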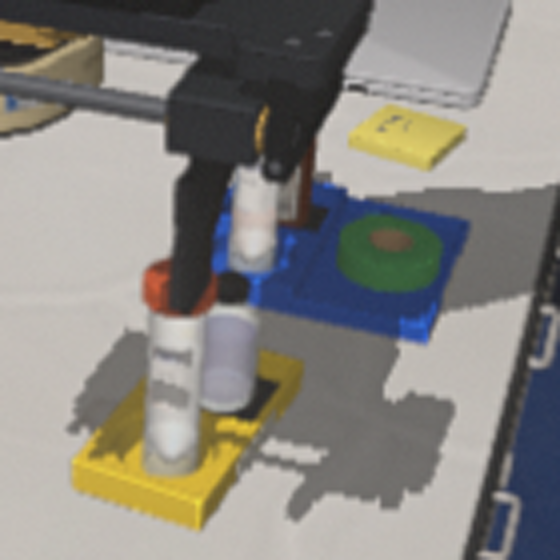

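```bash
python3 -c "
from bench import job
print(job.close_job())"
```

```text
the job is handed in; nothing more can be done
None
```

I handed the job in at about 34 s of the 120 s limit, with all five things standing or lying in their pockets and bay. By the final camera check each sits within about 5 mm of its target, the white tape has not measurably moved, and no verdict came back.

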